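Set the use-by day wheel of the refilled pan

TASK

The rectangular pan has just been refilled, so set the use-by day wheel that stands in front of it: with a fingertip, flick the wheel's teeth clockwise (seen from above), click by click, until its one long tooth points at the steel pointer blade, and do not run a click past it. Only push the wheel: do not lift its stand or shove it away, and leave the round tub's day wheel and everything else on the table as they are.

Things in the scene. Friction and masses are not known exactly. Their poses are not given: they have to be found in the camera images.
- pan: rectangular steel food pan with flat lid and bar handle, fixed, 178 x 192 mm, 68 mm high (handle to 94 mm); origin under its centre
- tub: round steel tub with lid and ball knob, fixed, 178 mm across, 67 mm high (knob to 97 mm); origin under its centre
- pan_stand: loose weighted stand (0.9 kg) of the day wheel in front of the rectangular pan; black base 110 mm across, 22 mm high, origin under its centre, x axis towards the rectangular pan. A tongue 24 mm wide, 22 mm high runs along +x to 95 mm and carries a steel pointer blade 5 mm thick, 74 to 92 mm out, 60 mm high. A column of 29 mm radius carries the wheel; under the teeth it is free down to 22 mm
- pan_hub (a point): centre of the pan's day wheel (axes as the stand's), 53 mm above the table. The wheel is a flat thumbwheel of white plastic, 14 mm thick, top face at 60 mm, lying level on an upright axis: a disc of 30 mm radius with seven radial teeth 51.4 degrees apart, each 9 mm wide; six end 50 mm from the axis, one long tooth ends at 66 mm
- pan_tip (a point): end of the long tooth of the pan's day wheel, 66 mm from the axis, half-way up; turns with the wheel, its x axis points outward along the tooth
- pan_wheel (a joint): turn of the pan's day wheel in rad, growing clockwise seen from above; 0 = long tooth at the pointer (along the stand's +x), one click = 0.898 rad. Starts 2, 3 or 4 clicks short (about -1.80, -2.69, -3.59). A spring detent pulls it to the nearest click from up to half a click away; about 1.5 N at the tooth ends turns it; it does not coast. Rarely it starts balanced midway between two clicks
- tub_stand: loose weighted stand (0.9 kg) of the day wheel in front of the round tub; black base 110 mm across, 22 mm high, origin under its centre, x axis towards the round tub. A tongue 24 mm wide, 22 mm high runs along +x to 95 mm and carries a steel pointer blade 5 mm thick, 74 to 92 mm out, 60 mm high. A column of 29 mm radius carries the wheel; under the teeth it is free down to 22 mm. Not to be moved
- tub_tip (a point): end of the long tooth of the tub's day wheel, a wheel just like the pan's; that wheel must not be turned
- salt_jar: lidded jar, 42 mm across, 75 mm high, stands between the two day wheels; origin under its centre; not to be moved
- pepper_mill: dark wooden pepper mill, 48 mm across, 128 mm high, stands between the two containers; origin under its centre; not to be moved
- bread_roll: brown bread roll, 88 mm across, 51 mm high, on the table at the left side, between cup and bottle; origin under its centre; not to be moved
- board_roll: the same kind of bread roll, on the white cutting board at the right side (300 x 190 x 15 mm); origin under its centre; not to be moved
- spoon: spoon 200 mm long, lying on the cutting board; not to be moved
- cup: white cup, 72 mm across, 85 mm high, at the left side; origin under its centre; not to be moved
- sauce_bottle: yellow bottle, 56 mm across, 170 mm high, at the left side; origin under its centre; not to be moved
Things that resemble listed ones, but are neither listed nor needed, are in the scene too. Leave any green or purple look-alike of the pan_stand alone.

How it is judged:
By the outcome, as a careful person would: the job done as asked, in the order asked, and still so for the second after the job is handed in, with the robot touching nothing.
It also fails if it takes over 64 s, if anything falls off the work surface, if the arm or the gripper's body presses on something with over 40 N, if the wrist force passes 120 N, or if a joint passes its speed limit or range.

ROBOT

A 7-joint arm with a two-finger parallel gripper is mounted at the origin on the work surface. World frame = base frame: x ahead of the robot, y to its left, z up, the work surface at z = 0. Lengths are in mm, angles in rad, forces in N, time in s.
With the tool pointing down it reaches from about 400 to 875 mm from the base axis. Payload 4.4 kg.
Tool frame: the origin (TCP) lies midway between the tips of the shut fingers; the grasp point (between the pads) lies 19 mm behind it; z points along the fingers, y is the line along which they close (so a half turn about z gives the same grasp; the last joint's range is limited). The gripper opens to 85 mm and grips with 20 to 120 N. Pads are 22 mm wide; open, the fingers measure 114 mm over their backs; the gripper's body (76 mm by 85 mm) begins 54 mm behind the grasp point. The pads swing forward as they close: fully open they stand 13 mm farther back than shut.
Start: joints at [-1.238, 0.628, 0.038, 1.517, -0.027, 0.996, -0.02], TCP at [252.381, 599.017, 231.313] pointing down, gripper open.
Joint ranges: [-3.06, 3.06], [-0.37, 2.12], [-1.25, 1.32], [0.18, 2.47], [-1.1, 4.24], [0.23, 1.98], [-2.94, 2.94]. Speed limits (rad/s): [2.57, 2.57, 3.14, 3.14, 3.14, 3.14, 3.14].

INTERFACE

Orientations are given as a 3x3 rotation matrix whose columns are the frame's x, y, z axes.
In Python, from plant import readout, capture, workorder, models gives the robot as it stands.
- The arm moves only by the tool step_arm, never from a script. Its argument "increments" is a list of rows, each an object of numbers: "rx", "ry", "rz": the turn, a rotation vector about the tool's x, y, z in units of 5 degrees (1.0 is 5 degrees); "x", "y", "z": the shift along the tool's x, y, z in units of 60 mm (1.0 is 60 mm); "jaw": the closure, from 0 (fully open) to 1 (shut). A call has 1 to 10 rows; each row shifts and turns the commanded pose from where the row before left it, along the tool's axes as they then stand; what a row does not reach is not made up. A row lasts 1/8 s, in which the tool goes at most 62.5 mm and 10.7 degrees, less where a joint would pass 70% of its speed; a pose out of reach is approached as far as the arm can. A call is refused whole if a number of a shift passes 1 or a number of a turn 1, either way. A call with a gripper value outside its range is refused whole. The fingers move at their own pace and stop on an object; "grip_force" is the grip in N (left out, the last holds). Time passes only in rows, so rows that do not move let the fingers close. It gives the time, the measured TCP pose, the force, the opening and the grip force at its end, in the units of the state.
- readout.sense(): the state, without advancing time (a new reading comes with each control period).
- capture(name): name is "scene" or "top"; returns a dict with "color" (384x512x3 uint8, blue, green, red), "z_map" (384x512 float32, mm along the optical axis (not along the pixel's ray), 0 where there is no reading), "camera_matrix" (3x3 intrinsics, pixels), "rvec" (rotation vector, rad) and "tvec" (3), from world to camera coordinates, as OpenCV has them. Camera axes: x right, y down, z forward; pixel columns grow to the right and rows downward; lengths in mm; the calibration is good to about 2 mm. A picture is of the moment at which its call begins.
- workorder.finish_job(): hands the job in; it is judged then, once.
Trained networks look in the newest picture that a camera, given by its name, has taken for a name from the list of things; names that differ only in an ending like _2 or _b are one class to them, and where a whole thing is asked for, a point or a joint stands for the part that bears it (a point fixed in the world has none). Each returns a list of dicts, best first, with "score" (0 to 1); they miss things now and then, are a little off and sometimes report something else, mostly with a low value. They report only what shows in the picture. A call takes as long as a camera call. They do not tell look-alikes from the thing itself.
- models.find_in(camera, query): "at" ([column, row] in pixels, amid what is visible of it).
The state is a dict: "time_s": time; "joint_pos": joint angles; "qd": joint speeds; "effort": joint torques, N m; "eef_pos": TCP position; "eef_rot": TCP orientation; "wrist_force": force on the tool from outside, world axes, zero at the start; "wrist_torque": the same for the moment, N m; "finger_gap": finger opening in mm; "grasp_force": force on a finger pad.
Only numpy, scipy, OpenCV 4.12 (cv2) and the standard library are available. Lean on these libraries where they do the work, as an engineer would, in place of code of your own. Each camera call takes 0.05 s, during which the arm holds its last target. There are 200 camera calls.

## Working session

There is one attempt and no reset: what is moved stays moved. The work goes in short steps, Python scripts to look and compute and a tool call to move; the robot and the scene stay as the last step left them, time stands still between calls to the robot, and variables do not carry over. Pictures are saved under pics/ and viewed, at most 10 in all, crops included, and the job is handed in when it is done.

Besides the shell and the picture viewer there is one more tool, called as a command line: name --argument value ..., lists and objects as JSON in quotes. step_arm: Moves the arm, as the interface text tells. Its arguments: {"type":"object","properties":{"increments":{"type":"array","items":{"type":"object","properties":{"rx":{"type":"number"},"ry":{"type":"number"},"rz":{"type":"number"},"x":{"type":"number"},"y":{"type":"number"},"z":{"type":"number"},"jaw":{"type":"number"}}}},"grip_force":{"type":"number"}},"required":["increments"]}

```bash
mkdir -p pics
cat > h.py <<'E'
import numpy as np, cv2
from plant import readout, capture, workorder, models
def cam(n):
    c=capture(n); R=cv2.Rodrigues(np.array(c["rvec"],float))[0]; c["R"]=R; c["t"]=np.array(c["tvec"],float).ravel(); c["K"]=np.array(c["camera_matrix"]); return c
def at_z(c,uv,z):
    d=c["R"].T@np.linalg.inv(c["K"])@np.array([uv[0],uv[1],1.]); o=-c["R"].T@c["t"]
    return o+d*(z-o[2])/d[2]
def depth_pt(c,uv):
    u,v=int(round(uv[0])),int(round(uv[1])); p=c["z_map"][max(0,v-1):v+2,max(0,u-1):u+2]; p=p[p>0]
    if not len(p): return None
    return c["R"].T@(np.linalg.inv(c["K"])@np.array([uv[0],uv[1],1.])*np.median(p)-c["t"])
def px(c,P): return cv2.projectPoints(np.array(P,float).reshape(-1,3),np.array(c["rvec"],float),c["t"],c["K"],None)[0].reshape(-1,2)
E
python3 - <<'E'
from h import *
np.set_printoptions(precision=0,suppress=True)
ims=[]
for n in("top","scene"):
    c=cam(n); print(n,-c["R"].T@c["t"])
    cv2.imwrite(f"pics/{n}0.png",cv2.resize(c["color"],(800,600)))
    for q in("pan","tub","pan_stand","pan_hub","pan_tip","tub_tip","tub_stand","salt_jar","pepper_mill"):
        for d in models.find_in(n,q)[:4]:
            print(q,round(d["score"],2),np.array(d["at"]),depth_pt(c,d["at"]))
E
```

```text
top [ 348.  -67. 1518.]
pan 0.91 [303. 152.] [ 707. -214.   71.]
pan 0.33 [130. 172.] [610. 449. 113.]
tub 0.29 [290. 200.] [ 517. -166.   62.]
pan_stand 0.83 [317. 243.] [ 351. -269.   60.]
pan_stand 0.8 [262. 250.] [320. -57.  65.]
pan_stand 0.79 [179. 246.] [329. 261.  62.]
pan_stand 0.56 [293. 201.] [ 512. -177.   64.]
pan_hub 0.73 [317. 244.] [ 344. -272.   62.]
pan_hub 0.7 [177. 247.] [329. 269.  61.]
pan_hub 0.63 [298. 202.] [ 510. -196.   62.]
pan_hub 0.57 [258. 251.] [318. -43.  67.]
pan_tip 0.72 [320. 247.] [ 334. -279.   65.]
pan_tip 0.71 [262. 256.] [299. -60.  58.]
pan_tip 0.66 [294. 202.] [ 508. -182.   66.]
pan_tip 0.53 [177. 248.] [321. 267.  61.]
tub_tip 0.85 [176. 196.] [525. 278.  66.]
tub_tip 0.48 [376. 184.] [ 582. -502.   66.]
tub_stand 0.84 [178. 199.] [513. 273.  67.]
salt_jar 0.66 [245. 193.] [538.   9.  78.]
pepper_mill 0.46 [254. 153.] [696. -21.  89.]
scene [1053.  648. 1155.]
pan 0.72 [187. 202.] [ 719. -189.   73.]
tub 0.59 [265. 298.] [727. 230.  67.]
tub 0.53 [328. 283.] [543. 293.  37.]
pan_stand 0.81 [234. 188.] [ 554. -158.   52.]
pan_stand 0.62 [371. 243.] [356. 282.  54.]
pan_stand 0.6 [259. 148.] [ 374. -254.   57.]
pan_stand 0.55 [304. 181.] [348. -36.  50.]
pan_hub 0.71 [375. 240.] [341. 281.  60.]
pan_hub 0.66 [303. 185.] [348. -41.  29.]
pan_hub 0.59 [239. 184.] [ 535. -160.   56.]
pan_hub 0.58 [261. 146.] [ 361. -258.   56.]
pan_tip 0.69 [308. 176.] [328. -36.  61.]
pan_tip 0.67 [381. 239.] [327. 290.  63.]
pan_tip 0.6 [263. 139.] [ 338. -277.   65.]
pan_tip 0.54 [241. 178.] [ 516. -171.   63.]
tub_tip 0.89 [332. 274.] [527. 288.  63.]
tub_stand 0.87 [331. 281.] [541. 298.  54.]
tub_stand 0.47 [333. 273.] [524. 286.  66.]
tub_stand 0.18 [175. 143.] [ 600. -474.   53.]
salt_jar 0.65 [266. 221.] [556.  20.  54.]
salt_jar 0.22 [218. 241.] [726.   3.  81.]
pepper_mill 0.61 [220. 240.] [722.   8.  84.]
```

View pics/top0.png

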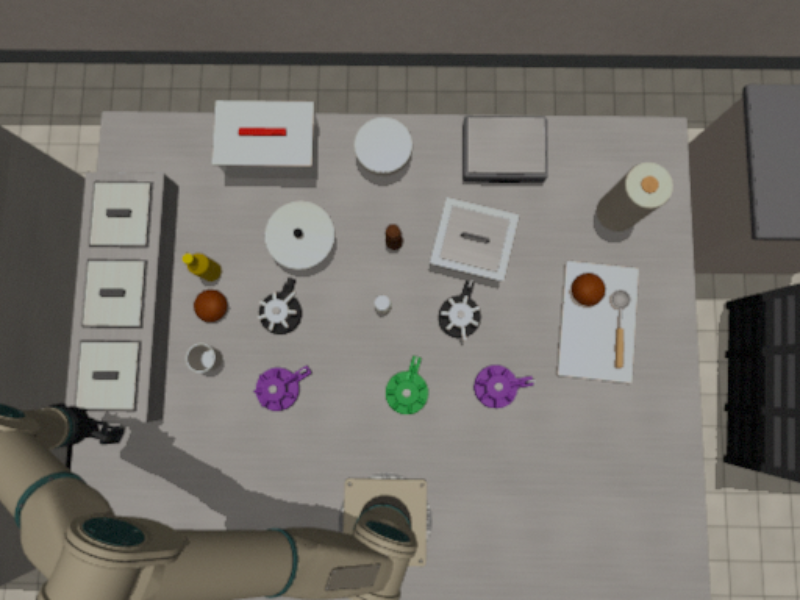

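View pics/scene0.png

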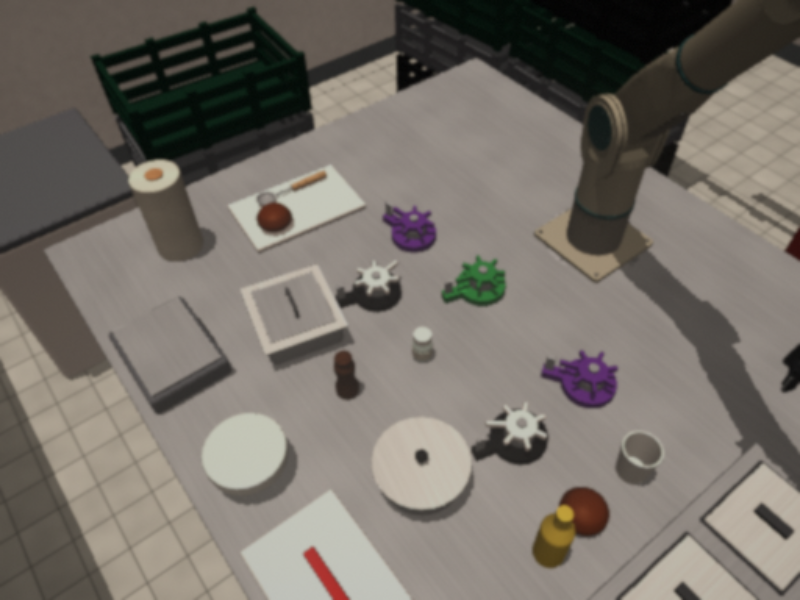

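The top view shows a white wheel on a black stand in front of the rectangular pan at (460,316) of the 800x600 picture. It could be confused with the tub's wheel (279,312), the green look-alike (407,391) and the purple ones (277,388) and (497,386). I choose (460,316), because it is white on black and its tongue points at the pan. Next I check it in one close crop, rectified at wheel height.

```bash
cat >> h.py <<'E'
def rect(c,ctr,z,half=100,s=3):
    # rectified view: column = -y, row = -x (x up), s px per mm
    n=2*half*s; i=np.arange(n)
    X=ctr[0]+half-i/s; Y=ctr[1]+half-i/s
    P=np.stack([np.repeat(X[:,None],n,1),np.repeat(Y[None],n,0),np.full((n,n),float(z))],-1)
    uv=px(c,P).reshape(n,n,2).astype(np.float32)
    return cv2.remap(c["color"],uv[...,0],uv[...,1],cv2.INTER_LINEAR)
def wheel(c,guess,th0=None,z=60,half=90,s=2):
    from scipy.optimize import minimize
    g=rect(c,guess,z,half,s).min(2).astype(float)
    n=len(g); i=np.arange(n); X=(half-i/s)[:,None]; Y=(half-i/s)[None]
    def tmpl(dx,dy,th,lag):
        x=X-dx;y=Y-dy;m=np.hypot(x,y)<30
        for k in range(7):
            a=th+k*2*np.pi/7; u=x*np.cos(a)+y*np.sin(a); v=-x*np.sin(a)+y*np.cos(a)
            m=m|((u>0)&(u<(66 if k==0 else 50))&(abs(v)<4.5))
        return cv2.GaussianBlur(m.astype(np.float32),(0,0),2.5*s/1.5)
    w=((X**2+Y**2)<75**2)
    def cost(p):
        t=tmpl(*p,0); a=t[w]-t[w].mean(); b=g[w]-g[w].mean(); return -(a@b)/np.sqrt((a@a)*(b@b))
    best=[]
    for th in np.arange(0,2*np.pi,np.pi/28):
        best.append((min((cost((dx,dy,th)),dx,dy) for dx in(-12,0,12) for dy in(-12,0,12)),th))
    best.sort(); out=[]
    for (c0,dx,dy),th in best[:6]:
        r=minimize(cost,(dx,dy,th),method="Nelder-Mead",options=dict(initial_simplex=[(dx,dy,th),(dx+5,dy,th),(dx,dy+5,th),(dx,dy,th+.1)],maxiter=120)); out.append((r.fun,r.x[0]+guess[0],r.x[1]+guess[1],r.x[2]%(2*np.pi)))
    return sorted(out)
E
python3 - <<'E'
from h import *
np.set_printoptions(precision=3,suppress=True)
c=cam("top")
im=rect(c,(520,-185),60,100,2); s=cam("scene"); im2=rect(s,(520,-185),60,100,2)
cv2.imwrite("pics/crop1.png",np.hstack([im,im2]))
for k in (c,s):
  for o in wheel(k,(512,-180))[:4]: print(np.array(o))
# tongue/blade by height: dark points
E
```

```text
[  -0.571  512.21  -183.727    3.297]
[  -0.571  512.227 -183.742    3.296]
[  -0.569  512.203 -183.721    5.092]
[  -0.568  512.225 -183.72     0.603]
[  -0.613  511.975 -183.212    3.3  ]
[  -0.613  512.025 -183.273    3.302]
[  -0.606  511.961 -183.188    5.096]
[  -0.605  511.859 -183.183    4.196]
```

View pics/crop1.png

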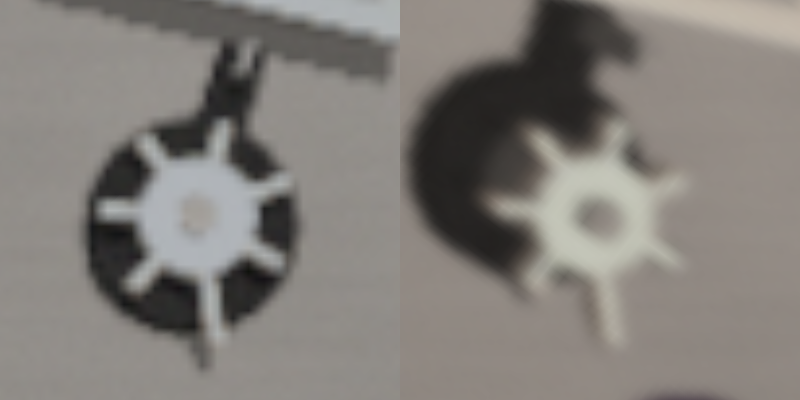

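The crop shows the white wheel on its black stand. The hub is at about (198,215), the long tooth points down to (210,335), and the blade is at about (243,65) by the pan's edge. So the hub is at (512,-183.5), the long tooth at 3.30 rad and the blade at about -0.29 rad, which makes it 4 clicks short. I'll flick the teeth on the right and near side with shut fingers, so the long tooth is never touched.

Run:
```python
from h import *
np.set_printoptions(precision=3,suppress=True)
s=readout.sense(); R=np.array(s["eef_rot"]); p=np.array(s["eef_pos"]); print(R,s["time_s"],s["finger_gap"],s["wrist_force"])
print("to via (units)",R.T@(np.array([480,100,231])-p)/60, "via->out",R.T@(np.array([508-2,-183-105,231])-[480,100,231])/60)
```

```text
[[-0.921  0.388  0.   ]
 [ 0.388  0.921  0.   ]
 [ 0.     0.    -1.   ]] 1.1 85.40357884644209 [ 0.807 -1.271 -0.096]
to via (units) [-6.725 -6.191  0.005] via->out [-2.911 -5.791 -0.   ]
```

step_arm --increments '[{"x": -0.67, "y": -0.62, "jaw": 1}, {"x": -0.67, "y": -0.62}, {"x": -0.67, "y": -0.62}, {"x": -0.67, "y": -0.62}, {"x": -0.67, "y": -0.62}, {"x": -0.67, "y": -0.62}, {"x": -0.67, "y": -0.62}, {"x": -0.67, "y": -0.62}, {"x": -0.67, "y": -0.62}, {"x": -0.67, "y": -0.62}]' --grip_force 20

```text
$.increments[0]: bad value
```

step_arm --increments '[{"x": -0.42, "y": -0.83, "jaw": 1}, {"x": -0.42, "y": -0.83, "jaw": 1}, {"x": -0.42, "y": -0.83, "jaw": 1}, {"x": -0.42, "y": -0.83, "jaw": 1}, {"x": -0.42, "y": -0.83, "jaw": 1}, {"x": -0.42, "y": -0.83, "jaw": 1}, {"x": -0.42, "y": -0.83, "jaw": 1}, {"rz": -1, "jaw": 1}, {"rz": -1, "jaw": 1}, {"rz": -1, "jaw": 1}]'

```text
$.increments[0]: bad value
```

```bash
cat > st.py <<'E'
from h import *
import sys
np.set_printoptions(precision=2,suppress=True)
s=readout.sense(); R=np.array(s["eef_rot"]); p=np.array(s["eef_pos"]); H=np.array([512,-183.4])
d=p[:2]-H; print(s["time_s"],p,"tilt",R[2],"gap",s["finger_gap"],"F",np.array(s["wrist_force"]))
print("r",np.hypot(*d),"ang",np.arctan2(d[1],d[0])%(2*np.pi),"tool -y dir",np.arctan2(-R[1,1],-R[0,1])%(2*np.pi))
E
python3 st.py
python3 - <<'E'
from h import *
s=readout.sense(); R=np.array(s["eef_rot"]); p=np.array(s["eef_pos"])
a=4.645; t=np.array([512+100*np.cos(a),-183.4+100*np.sin(a),40]); print(R.T@(t-p)/60)
E
```

```text
1.1 [252.42 599.   231.33] tilt [ 0.  0. -1.] gap 85.40357884644209 F [ 0.81 -1.27 -0.1 ]
r 824.3379697139081 ang 1.891144239411789 tool -y dir 4.313492865233524
[ -9.59391768 -11.91186463   3.18846352]
```

step_arm --increments '[{"x": -0.67, "y": -0.62, "z": 0.0, "rx": 0.0, "ry": 0.0, "rz": 0.0, "jaw": 1.0}, {"x": -0.67, "y": -0.62, "z": 0.0, "rx": 0.0, "ry": 0.0, "rz": 0.0, "jaw": 1.0}, {"x": -0.67, "y": -0.62, "z": 0.0, "rx": 0.0, "ry": 0.0, "rz": 0.0, "jaw": 1.0}, {"x": -0.67, "y": -0.62, "z": 0.0, "rx": 0.0, "ry": 0.0, "rz": 0.0, "jaw": 1.0}, {"x": -0.67, "y": -0.62, "z": 0.0, "rx": 0.0, "ry": 0.0, "rz": 0.0, "jaw": 1.0}, {"x": -0.67, "y": -0.62, "z": 0.0, "rx": 0.0, "ry": 0.0, "rz": 0.0, "jaw": 1.0}, {"x": -0.67, "y": -0.62, "z": 0.0, "rx": 0.0, "ry": 0.0, "rz": 0.0, "jaw": 1.0}, {"x": -0.67, "y": -0.62, "z": 0.0, "rx": 0.0, "ry": 0.0, "rz": 0.0, "jaw": 1.0}, {"x": -0.67, "y": -0.62, "z": 0.0, "rx": 0.0, "ry": 0.0, "rz": 0.0, "jaw": 1.0}, {"x": -0.67, "y": -0.62, "z": 0.0, "rx": 0.0, "ry": 0.0, "rz": 0.0, "jaw": 1.0}]' --grip_force 20

```text
time_s: 2.35
eef_pos: [479.2, 98.5, 231.6]
eef_rot: [[-0.922, 0.388, 0.001], [0.388, 0.922, 0.0], [-0.001, 0.001, -1.0]]
wrist_force: [0.3, 0.5, -0.3]
finger_gap: 0.0
grasp_force: 0.0
```

step_arm --increments '[{"x": -0.42, "y": -0.83, "z": 0, "rx": 0, "ry": 0, "rz": 0, "jaw": 1}, {"x": -0.42, "y": -0.83, "z": 0, "rx": 0, "ry": 0, "rz": 0, "jaw": 1}, {"x": -0.42, "y": -0.83, "z": 0, "rx": 0, "ry": 0, "rz": 0, "jaw": 1}, {"x": -0.42, "y": -0.83, "z": 0, "rx": 0, "ry": 0, "rz": 0, "jaw": 1}, {"x": -0.42, "y": -0.83, "z": 0, "rx": 0, "ry": 0, "rz": 0, "jaw": 1}, {"x": -0.42, "y": -0.83, "z": 0, "rx": 0, "ry": 0, "rz": 0, "jaw": 1}, {"x": -0.42, "y": -0.83, "z": 0, "rx": 0, "ry": 0, "rz": 0, "jaw": 1}, {"x": 0, "y": 0, "z": 0.7, "rx": 0, "ry": 0, "rz": -1, "jaw": 1}, {"x": 0, "y": 0, "z": 0.7, "rx": 0, "ry": 0, "rz": -1, "jaw": 1}, {"x": 0, "y": 0, "z": 0.6, "rx": 0, "ry": 0, "rz": -1, "jaw": 1}]'

```text
time_s: 3.6
eef_pos: [505.3, -289.7, 109.9]
eef_rot: [[-0.991, 0.134, -0.0], [0.134, 0.991, 0.0], [0.0, 0.0, -1.0]]
wrist_force: [0.1, -0.7, -1.2]
finger_gap: 0.2
grasp_force: 0.0
```

```bash
cat >> st.py <<'E'
a=4.645; t=np.array([512+100*np.cos(a),-183.4+100*np.sin(a),40]); print("to start (units)",R.T@(t-p)/60)
E
python3 st.py
```

```text
3.6 [ 505.34 -289.66  109.89] tilt [ 0.  0. -1.] gap 0.23504135512234578 F [ 0.07 -0.73 -1.24]
r 106.47056041219214 ang 4.6497747877764795 tool -y dir 4.577899759184507
to start (units) [0.02 0.11 1.16]
```

step_arm --increments '[{"x": 0.02, "y": 0, "z": 0.6, "rx": 0, "ry": 0, "rz": -0.8, "jaw": 1}, {"x": 0, "y": 0, "z": 0.56, "rx": 0, "ry": 0, "rz": 0, "jaw": 1}, {"x": 0, "y": 0.11, "z": 0, "rx": 0, "ry": 0, "rz": 0, "jaw": 1}, {"x": 0, "y": 0.2, "z": 0, "rx": 0, "ry": 0, "rz": 0, "jaw": 1}, {"x": 0, "y": 0.2, "z": 0, "rx": 0, "ry": 0, "rz": 0, "jaw": 1}, {"x": 0, "y": 0.23, "z": 0, "rx": 0, "ry": 0, "rz": 0, "jaw": 1}]'

```text
time_s: 4.35
eef_pos: [508.3, -244.2, 42.9]
eef_rot: [[-0.998, 0.067, 0.002], [0.067, 0.998, -0.001], [-0.002, -0.0, -1.0]]
wrist_force: [0.6, 0.7, -0.1]
finger_gap: 0.1
grasp_force: 0.0
```

```bash
python3 st.py
```

```text
4.35 [ 508.27 -244.15   42.94] tilt [-0. -0. -1.] gap 0.08563586633916845 F [ 0.57  0.67 -0.08]
r 60.86673461745036 ang 4.651112329234723 tool -y dir 4.645795820082102
to start (units) [ 0.01 -0.65  0.05]
```

step_arm --increments '[{"x": 0.09, "y": 0.004, "z": 0.05, "rx": 0, "ry": 0, "rz": 1, "jaw": 1}, {"x": 0.09, "y": 0.004, "z": 0, "rx": 0, "ry": 0, "rz": 1, "jaw": 1}, {"x": 0.09, "y": 0.004, "z": 0, "rx": 0, "ry": 0, "rz": 1, "jaw": 1}, {"x": 0.09, "y": 0.004, "z": 0, "rx": 0, "ry": 0, "rz": 1, "jaw": 1}, {"x": 0.09, "y": 0.004, "z": 0, "rx": 0, "ry": 0, "rz": 1, "jaw": 1}, {"x": 0.09, "y": 0.004, "z": 0, "rx": 0, "ry": 0, "rz": 1, "jaw": 1}, {"x": 0.09, "y": 0.004, "z": 0, "rx": 0, "ry": 0, "rz": 1, "jaw": 1}, {"x": 0.09, "y": 0.004, "z": 0, "rx": 0, "ry": 0, "rz": 1, "jaw": 1}, {"x": 0.09, "y": 0.004, "z": 0, "rx": 0, "ry": 0, "rz": 1, "jaw": 1}]'

```text
time_s: 5.48
eef_pos: [465.4, -223.1, 39.4]
eef_rot: [[-0.656, 0.754, 0.001], [0.754, 0.656, -0.0], [-0.001, 0.001, -1.0]]
wrist_force: [-0.1, 0.2, -0.5]
finger_gap: -0.0
grasp_force: 0.0
```

```bash
python3 st.py
```

```text
5.475 [ 465.35 -223.14   39.42] tilt [-0.  0. -1.] gap -0.014545328257358662 F [-0.15  0.21 -0.46]
r 61.28191007855365 ang 3.8472379965250325 tool -y dir 3.8577155790770363
to start (units) [-1.19 -0.15 -0.01]
```

step_arm --increments '[{"x": 0, "y": -0.25, "z": 0, "rx": 0, "ry": 0, "rz": 0, "jaw": 1}, {"x": 0, "y": -0.4, "z": 0, "rx": 0, "ry": 0, "rz": 0, "jaw": 1}, {"x": 0, "y": 0, "z": 0, "rx": 0, "ry": 0, "rz": 0, "jaw": 1}]'

```text
time_s: 5.85
eef_pos: [433.6, -251.8, 39.1]
eef_rot: [[-0.656, 0.755, -0.001], [0.755, 0.656, -0.001], [-0.0, -0.001, -1.0]]
wrist_force: [0.7, 0.7, 0.7]
finger_gap: 0.1
grasp_force: 0.0
```

```bash
python3 st.py
python3 - <<'E'
from h import *
np.set_printoptions(precision=3,suppress=True)
ims=[]
for n in("top","scene"):
  k=cam(n); ims.append(rect(k,(520,-185),60,100,2))
  for o in wheel(k,(512,-183))[:3]: print(np.array(o))
cv2.imwrite("pics/f1.png",np.hstack(ims))
E
```

```text
5.85 [ 433.61 -251.75   39.13] tilt [-0. -0. -1.] gap 0.11183219223431799 F [0.66 0.69 0.71]
r 104.00239871036202 ang 3.8587149809329557 tool -y dir 3.857207418330332
to start (units) [-1.18  0.56 -0.01]
[  -0.62   512.386 -183.483    2.401]
[  -0.617  512.384 -183.372    5.092]
[  -0.617  512.337 -183.641    5.095]
[  -0.667  512.323 -182.688    2.399]
[  -0.667  512.091 -182.724    2.395]
[  -0.661  512.117 -182.694    5.088]
```

View pics/f1.png

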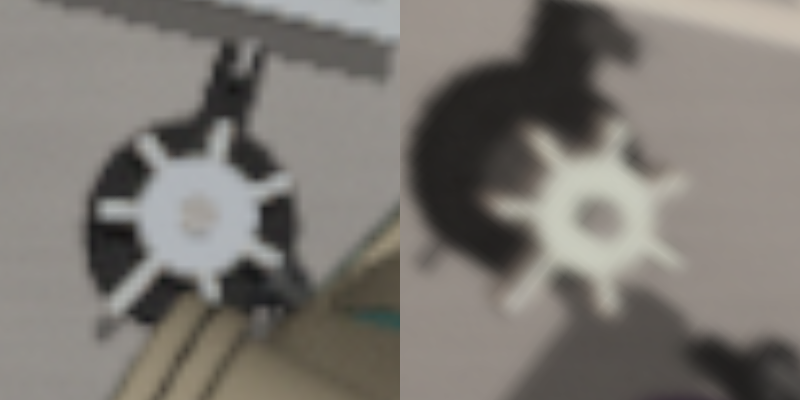

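The picture shows the long tooth one click on, at (112,305), and the stand unmoved. The fit gives 2.40 rad, so three clicks remain.

step_arm --increments '[{"x": -0.15, "y": 0.006, "z": 0, "rx": 0, "ry": 0, "rz": -1, "jaw": 1}, {"x": -0.15, "y": 0.006, "z": 0, "rx": 0, "ry": 0, "rz": -1, "jaw": 1}, {"x": -0.15, "y": 0.006, "z": 0, "rx": 0, "ry": 0, "rz": -1, "jaw": 1}, {"x": -0.15, "y": 0.006, "z": 0, "rx": 0, "ry": 0, "rz": -1, "jaw": 1}, {"x": -0.15, "y": 0.006, "z": 0, "rx": 0, "ry": 0, "rz": -1, "jaw": 1}, {"x": -0.15, "y": 0.006, "z": 0, "rx": 0, "ry": 0, "rz": -1, "jaw": 1}, {"x": -0.15, "y": 0.006, "z": 0, "rx": 0, "ry": 0, "rz": -1, "jaw": 1}, {"x": -0.15, "y": 0.006, "z": 0, "rx": 0, "ry": 0, "rz": -1, "jaw": 1}, {"x": -0.15, "y": 0.006, "z": 0, "rx": 0, "ry": 0, "rz": -1, "jaw": 1}, {"x": 0, "y": 0, "z": 0, "rx": 0, "ry": 0, "rz": 0, "jaw": 1}]'

```text
time_s: 7.2
eef_pos: [507.6, -284.4, 38.7]
eef_rot: [[-0.998, 0.066, 0.001], [0.066, 0.998, 0.0], [-0.001, 0.0, -1.0]]
wrist_force: [0.1, 0.7, 0.4]
finger_gap: -0.0
grasp_force: 0.0
```

```bash
python3 st.py
```

```text
7.2 [ 507.58 -284.36   38.75] tilt [-0.  0. -1.] gap -0.03633212160819572 F [0.14 0.67 0.42]
r 101.06165038300072 ang 4.668650657411183 tool -y dir 4.646325503188609
to start (units) [ 0.04  0.02 -0.02]
```

Second flick.

step_arm --increments '[{"x": 0.04, "y": 0.22, "z": 0, "rx": 0, "ry": 0, "rz": 0, "jaw": 1}, {"x": 0, "y": 0.22, "z": 0, "rx": 0, "ry": 0, "rz": 0, "jaw": 1}, {"x": 0, "y": 0.22, "z": 0, "rx": 0, "ry": 0, "rz": 0, "jaw": 1}, {"x": 0, "y": 0, "z": 0, "rx": 0, "ry": 0, "rz": 0, "jaw": 1}]'

```text
time_s: 7.7
eef_pos: [506.8, -243.1, 38.7]
eef_rot: [[-0.998, 0.064, -0.0], [0.064, 0.998, 0.001], [0.0, 0.001, -1.0]]
wrist_force: [1.0, 0.1, 0.6]
finger_gap: 0.4
grasp_force: 0.0
```

step_arm --increments '[{"x": 0.09, "y": 0.004, "z": 0, "rx": 0, "ry": 0, "rz": 1, "jaw": 1}, {"x": 0.09, "y": 0.004, "z": 0, "rx": 0, "ry": 0, "rz": 1, "jaw": 1}, {"x": 0.09, "y": 0.004, "z": 0, "rx": 0, "ry": 0, "rz": 1, "jaw": 1}, {"x": 0.09, "y": 0.004, "z": 0, "rx": 0, "ry": 0, "rz": 1, "jaw": 1}, {"x": 0.09, "y": 0.004, "z": 0, "rx": 0, "ry": 0, "rz": 1, "jaw": 1}, {"x": 0.09, "y": 0.004, "z": 0, "rx": 0, "ry": 0, "rz": 1, "jaw": 1}, {"x": 0.09, "y": 0.004, "z": 0, "rx": 0, "ry": 0, "rz": 1, "jaw": 1}, {"x": 0.09, "y": 0.004, "z": 0, "rx": 0, "ry": 0, "rz": 1, "jaw": 1}, {"x": 0.09, "y": 0.004, "z": 0, "rx": 0, "ry": 0, "rz": 1, "jaw": 1}]'

```text
time_s: 8.82
eef_pos: [463.9, -224.8, 38.8]
eef_rot: [[-0.655, 0.755, 0.0], [0.755, 0.655, -0.001], [-0.001, -0.0, -1.0]]
wrist_force: [0.2, 0.2, -1.0]
finger_gap: 0.2
grasp_force: 0.0
```

step_arm --increments '[{"x": 0, "y": -0.25, "z": 0, "rx": 0, "ry": 0, "rz": 0, "jaw": 1}, {"x": 0, "y": -0.4, "z": 0, "rx": 0, "ry": 0, "rz": 0, "jaw": 1}, {"x": 0, "y": 0, "z": 0, "rx": 0, "ry": 0, "rz": 0, "jaw": 1}]'

```text
time_s: 9.2
eef_pos: [432.4, -252.6, 38.8]
eef_rot: [[-0.655, 0.755, -0.001], [0.755, 0.655, -0.001], [-0.0, -0.002, -1.0]]
wrist_force: [0.8, 0.4, 0.1]
finger_gap: 0.2
grasp_force: 0.0
```

```bash
cat > w.py <<'E'
from h import *
np.set_printoptions(precision=3,suppress=True)
for n in("top","scene"):
  k=cam(n)
  for o in wheel(k,(512,-183))[:3]: print(np.array(o))
E
python3 st.py; python3 w.py
```

```text
9.2 [ 432.41 -252.62   38.84] tilt [-0. -0. -1.] gap 0.18086574322061677 F [0.83 0.43 0.14]
r 105.47955917231553 ang 3.8574208878204037 tool -y dir 3.856376682419669
to start (units) [-1.18  0.58 -0.02]
[  -0.619  512.33  -183.526    2.399]
[  -0.616  512.413 -183.358    5.092]
[  -0.615  512.278 -183.554    5.09 ]
[  -0.668  512.328 -182.686    2.399]
[  -0.668  512.204 -182.991    2.398]
[  -0.662  512.11  -182.768    5.087]
```

The second flick slipped off and the wheel is still at 2.40 rad. The finger rode too far out, at r = 63. I'll go back and go deeper, to r = 56, with a slightly longer arc.

step_arm --increments '[{"x": -0.15, "y": 0.01, "z": 0, "rx": 0, "ry": 0, "rz": -1, "jaw": 1}, {"x": -0.15, "y": 0.01, "z": 0, "rx": 0, "ry": 0, "rz": -1, "jaw": 1}, {"x": -0.15, "y": 0.01, "z": 0, "rx": 0, "ry": 0, "rz": -1, "jaw": 1}, {"x": -0.15, "y": 0.01, "z": 0, "rx": 0, "ry": 0, "rz": -1, "jaw": 1}, {"x": -0.15, "y": 0.01, "z": 0, "rx": 0, "ry": 0, "rz": -1, "jaw": 1}, {"x": -0.15, "y": 0.01, "z": 0, "rx": 0, "ry": 0, "rz": -1, "jaw": 1}, {"x": -0.15, "y": 0.01, "z": 0, "rx": 0, "ry": 0, "rz": -1, "jaw": 1}, {"x": -0.15, "y": 0.01, "z": 0, "rx": 0, "ry": 0, "rz": -1, "jaw": 1}, {"x": -0.12, "y": 0.01, "z": 0, "rx": 0, "ry": 0, "rz": -1, "jaw": 1}, {"x": 0, "y": 0, "z": 0, "rx": 0, "ry": 0, "rz": 0, "jaw": 1}]'

```text
time_s: 10.55
eef_pos: [505.7, -282.6, 38.6]
eef_rot: [[-0.998, 0.066, 0.001], [0.066, 0.998, 0.0], [-0.001, 0.0, -1.0]]
wrist_force: [-0.3, 0.1, -0.1]
finger_gap: -0.1
grasp_force: 0.0
```

```bash
python3 st.py
```

```text
10.55 [ 505.72 -282.63   38.64] tilt [-0.  0. -1.] gap -0.1353556194863574 F [-0.26  0.06 -0.13]
r 99.424319317974 ang 4.649172035357128 tool -y dir 4.646136866338971
to start (units) [ 0.01 -0.01 -0.02]
```

step_arm --increments '[{"x": 0.01, "y": 0.24, "z": 0, "rx": 0, "ry": 0, "rz": 0, "jaw": 1}, {"x": 0, "y": 0.24, "z": 0, "rx": 0, "ry": 0, "rz": 0, "jaw": 1}, {"x": 0, "y": 0.25, "z": 0, "rx": 0, "ry": 0, "rz": 0, "jaw": 1}, {"x": 0, "y": 0, "z": 0, "rx": 0, "ry": 0, "rz": 0, "jaw": 1}]'

```text
time_s: 11.05
eef_pos: [507.2, -236.9, 38.7]
eef_rot: [[-0.998, 0.064, -0.0], [0.064, 0.998, 0.001], [0.0, 0.001, -1.0]]
wrist_force: [-0.4, 0.5, 0.5]
finger_gap: -0.3
grasp_force: 0.0
```

```bash
python3 st.py
```

```text
11.05 [ 507.19 -236.94   38.71] tilt [ 0.  0. -1.] gap -0.28225281818844794 F [-0.43  0.5   0.52]
r 53.75917226957628 ang 4.622739827636579 tool -y dir 4.648291583908419
to start (units) [-0.02 -0.77 -0.02]
```

step_arm --increments '[{"x": 0.08, "y": 0.004, "z": 0, "rx": 0, "ry": 0, "rz": 1, "jaw": 1}, {"x": 0.08, "y": 0.004, "z": 0, "rx": 0, "ry": 0, "rz": 1, "jaw": 1}, {"x": 0.08, "y": 0.004, "z": 0, "rx": 0, "ry": 0, "rz": 1, "jaw": 1}, {"x": 0.08, "y": 0.004, "z": 0, "rx": 0, "ry": 0, "rz": 1, "jaw": 1}, {"x": 0.08, "y": 0.004, "z": 0, "rx": 0, "ry": 0, "rz": 1, "jaw": 1}, {"x": 0.08, "y": 0.004, "z": 0, "rx": 0, "ry": 0, "rz": 1, "jaw": 1}, {"x": 0.08, "y": 0.004, "z": 0, "rx": 0, "ry": 0, "rz": 1, "jaw": 1}, {"x": 0.08, "y": 0.004, "z": 0, "rx": 0, "ry": 0, "rz": 1, "jaw": 1}, {"x": 0.08, "y": 0.004, "z": 0, "rx": 0, "ry": 0, "rz": 1, "jaw": 1}]'

```text
time_s: 12.18
eef_pos: [469.1, -221.0, 38.8]
eef_rot: [[-0.655, 0.755, 0.0], [0.755, 0.655, -0.001], [-0.001, -0.0, -1.0]]
wrist_force: [0.5, 0.5, 0.4]
finger_gap: 0.0
grasp_force: 0.0
```

```bash
python3 st.py; python3 w.py
```

```text
12.175 [ 469.14 -220.99   38.83] tilt [-0. -0. -1.] gap 0.04186871069953316 F [0.47 0.47 0.38]
r 57.00674852834091 ang 3.8615132802312715 tool -y dir 3.85626498257606
to start (units) [-1.18 -0.22 -0.02]
[  -0.347  530.182 -171.536    1.906]
[  -0.338  529.184 -170.544    0.133]
[  -0.338  529.072 -171.093    0.128]
[  -0.646  513.62  -182.085    5.094]
[  -0.646  513.524 -181.93     5.092]
[  -0.646  513.616 -182.136    1.503]
```

step_arm --increments '[{"x": 0, "y": -0.25, "z": 0, "rx": 0, "ry": 0, "rz": 0, "jaw": 1}, {"x": 0, "y": -0.46, "z": 0, "rx": 0, "ry": 0, "rz": 0, "jaw": 1}, {"x": 0, "y": 0, "z": 0, "rx": 0, "ry": 0, "rz": 0, "jaw": 1}]'

```text
time_s: 12.65
eef_pos: [434.5, -251.3, 38.8]
eef_rot: [[-0.655, 0.756, -0.002], [0.756, 0.655, -0.001], [0.0, -0.002, -1.0]]
wrist_force: [0.6, 0.6, 0.3]
finger_gap: -0.1
grasp_force: 0.0
```

```bash
python3 w.py
python3 - <<'E'
from h import *
cv2.imwrite("pics/f2.png",np.hstack([rect(cam(n),(520,-185),60,100,2) for n in("top","scene")]))
E
```

```text
[  -0.621  512.385 -183.335    1.502]
[  -0.615  512.358 -183.393    5.091]
[  -0.615  512.37  -183.387    5.092]
[  -0.662  512.312 -182.675    1.495]
[  -0.662  512.269 -182.602    5.089]
[  -0.662  512.272 -182.599    5.089]
```

View pics/f2.png

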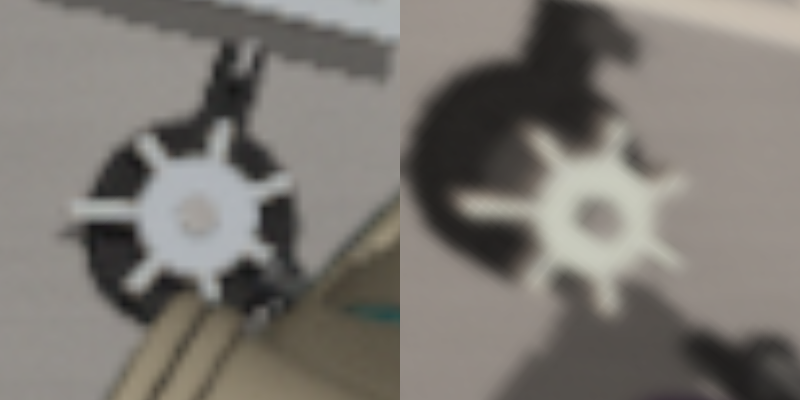

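step_arm --increments '[{"x": -0.15, "y": 0.01, "z": 0, "rx": 0, "ry": 0, "rz": -1, "jaw": 1}, {"x": -0.15, "y": 0.01, "z": 0, "rx": 0, "ry": 0, "rz": -1, "jaw": 1}, {"x": -0.15, "y": 0.01, "z": 0, "rx": 0, "ry": 0, "rz": -1, "jaw": 1}, {"x": -0.15, "y": 0.01, "z": 0, "rx": 0, "ry": 0, "rz": -1, "jaw": 1}, {"x": -0.15, "y": 0.01, "z": 0, "rx": 0, "ry": 0, "rz": -1, "jaw": 1}, {"x": -0.15, "y": 0.01, "z": 0, "rx": 0, "ry": 0, "rz": -1, "jaw": 1}, {"x": -0.15, "y": 0.01, "z": 0, "rx": 0, "ry": 0, "rz": -1, "jaw": 1}, {"x": -0.15, "y": 0.01, "z": 0, "rx": 0, "ry": 0, "rz": -1, "jaw": 1}, {"x": -0.12, "y": 0.01, "z": 0, "rx": 0, "ry": 0, "rz": -1, "jaw": 1}, {"x": 0, "y": 0, "z": 0, "rx": 0, "ry": 0, "rz": 0, "jaw": 1}]'

```text
time_s: 14.1
eef_pos: [508.1, -281.1, 38.6]
eef_rot: [[-0.998, 0.066, 0.001], [0.066, 0.998, 0.0], [-0.001, 0.0, -1.0]]
wrist_force: [0.0, -0.0, 0.0]
finger_gap: -0.1
grasp_force: 0.0
```

```bash
python3 st.py
```

```text
14.1 [ 508.12 -281.09   38.63] tilt [-0.  0. -1.] gap -0.12122519054125633 F [ 0.04 -0.01  0.04]
r 97.76956091437195 ang 4.672709894953211 tool -y dir 4.646046121358419
to start (units) [ 0.05 -0.04 -0.02]
```

The picture shows the long tooth pointing left at (75,210), which is 1.50 rad, with the stand unmoved. Two clicks remain, so this is the third.

step_arm --increments '[{"x": 0.03, "y": 0.23, "z": 0, "rx": 0, "ry": 0, "rz": 0, "jaw": 1}, {"x": 0, "y": 0.23, "z": 0, "rx": 0, "ry": 0, "rz": 0, "jaw": 1}, {"x": 0, "y": 0.24, "z": 0, "rx": 0, "ry": 0, "rz": 0, "jaw": 1}, {"x": 0, "y": 0, "z": 0, "rx": 0, "ry": 0, "rz": 0, "jaw": 1}]'

```text
time_s: 14.6
eef_pos: [508.4, -237.3, 38.7]
eef_rot: [[-0.998, 0.064, -0.0], [0.064, 0.998, 0.001], [0.0, 0.001, -1.0]]
wrist_force: [-0.2, 0.0, 0.2]
finger_gap: -0.1
grasp_force: 0.0
```

step_arm --increments '[{"x": 0.08, "y": 0.004, "z": 0, "rx": 0, "ry": 0, "rz": 1, "jaw": 1}, {"x": 0.08, "y": 0.004, "z": 0, "rx": 0, "ry": 0, "rz": 1, "jaw": 1}, {"x": 0.08, "y": 0.004, "z": 0, "rx": 0, "ry": 0, "rz": 1, "jaw": 1}, {"x": 0.08, "y": 0.004, "z": 0, "rx": 0, "ry": 0, "rz": 1, "jaw": 1}, {"x": 0.08, "y": 0.004, "z": 0, "rx": 0, "ry": 0, "rz": 1, "jaw": 1}, {"x": 0.08, "y": 0.004, "z": 0, "rx": 0, "ry": 0, "rz": 1, "jaw": 1}, {"x": 0.08, "y": 0.004, "z": 0, "rx": 0, "ry": 0, "rz": 1, "jaw": 1}, {"x": 0.08, "y": 0.004, "z": 0, "rx": 0, "ry": 0, "rz": 1, "jaw": 1}, {"x": 0.08, "y": 0.004, "z": 0, "rx": 0, "ry": 0, "rz": 1, "jaw": 1}]'

```text
time_s: 15.72
eef_pos: [470.3, -221.3, 38.8]
eef_rot: [[-0.655, 0.755, 0.0], [0.755, 0.655, -0.001], [-0.001, -0.0, -1.0]]
wrist_force: [0.3, -0.3, 0.1]
finger_gap: -0.1
grasp_force: 0.0
```

step_arm --increments '[{"x": 0, "y": -0.25, "z": 0, "rx": 0, "ry": 0, "rz": 0, "jaw": 1}, {"x": 0, "y": -0.46, "z": 0, "rx": 0, "ry": 0, "rz": 0, "jaw": 1}, {"x": 0, "y": 0, "z": 0, "rx": 0, "ry": 0, "rz": 0, "jaw": 1}]'

```text
time_s: 16.1
eef_pos: [435.7, -251.7, 38.8]
eef_rot: [[-0.655, 0.755, -0.002], [0.755, 0.655, -0.001], [-0.0, -0.002, -1.0]]
wrist_force: [0.9, 0.6, -0.2]
finger_gap: 0.1
grasp_force: 0.0
```

```bash
python3 w.py; python3 st.py
```

```text
[  -0.622  512.494 -183.616    0.602]
[  -0.622  512.513 -183.55     0.599]
[  -0.614  512.487 -183.54     5.089]
[  -0.664  512.44  -182.677    5.087]
[  -0.664  512.468 -182.677    5.088]
[  -0.662  512.446 -182.709    4.19 ]
16.2 [ 438.15 -249.65   38.82] tilt [-0.  0. -1.] gap 0.3168573257442296 F [ 1.06 -0.02 -0.1 ]
r 99.20810482313696 ang 3.872788107640557 tool -y dir 3.8591636893508636
to start (units) [-1.16  0.48 -0.02]
```

step_arm --increments '[{"x": -0.15, "y": 0.01, "z": 0, "rx": 0, "ry": 0, "rz": -1, "jaw": 1}, {"x": -0.15, "y": 0.01, "z": 0, "rx": 0, "ry": 0, "rz": -1, "jaw": 1}, {"x": -0.15, "y": 0.01, "z": 0, "rx": 0, "ry": 0, "rz": -1, "jaw": 1}, {"x": -0.15, "y": 0.01, "z": 0, "rx": 0, "ry": 0, "rz": -1, "jaw": 1}, {"x": -0.15, "y": 0.01, "z": 0, "rx": 0, "ry": 0, "rz": -1, "jaw": 1}, {"x": -0.15, "y": 0.01, "z": 0, "rx": 0, "ry": 0, "rz": -1, "jaw": 1}, {"x": -0.15, "y": 0.01, "z": 0, "rx": 0, "ry": 0, "rz": -1, "jaw": 1}, {"x": -0.15, "y": 0.01, "z": 0, "rx": 0, "ry": 0, "rz": -1, "jaw": 1}, {"x": -0.12, "y": 0.01, "z": 0, "rx": 0, "ry": 0, "rz": -1, "jaw": 1}, {"x": 0, "y": 0, "z": 0, "rx": 0, "ry": 0, "rz": 0, "jaw": 1}]'

```text
time_s: 17.45
eef_pos: [509.4, -281.5, 38.7]
eef_rot: [[-0.998, 0.066, 0.001], [0.066, 0.998, 0.0], [-0.001, 0.0, -1.0]]
wrist_force: [0.1, 0.5, 0.6]
finger_gap: 0.1
grasp_force: 0.0
```

```bash
python3 st.py
```

```text
17.45 [ 509.42 -281.45   38.67] tilt [-0.  0. -1.] gap 0.1011230130030373 F [0.06 0.46 0.62]
r 98.08602533947581 ang 4.686045829476871 tool -y dir 4.646161995723607
to start (units) [ 0.07 -0.03 -0.02]
```

Run:
```python
from h import *
cv2.imwrite("pics/f3.png",np.hstack([rect(cam(n),(520,-185),60,100,2) for n in("top","scene")]))
```

```text
(no output)
```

View pics/f3.png

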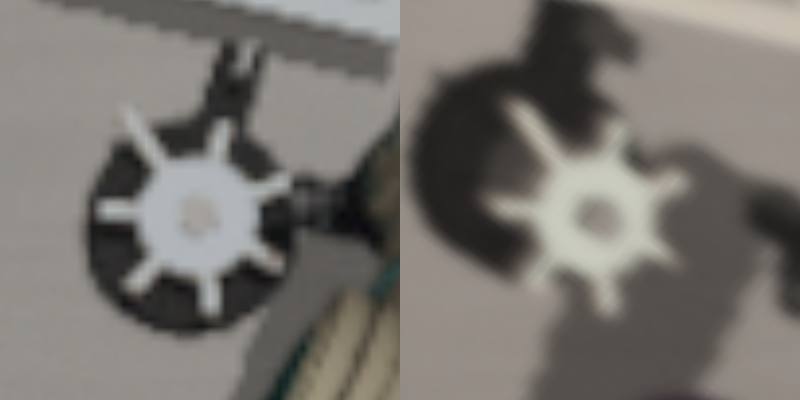

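The picture shows the long tooth at (128,108), up and to the left, exactly one click short of the blade. This is the last flick.

step_arm --increments '[{"x": 0.06, "y": 0.23, "z": 0, "rx": 0, "ry": 0, "rz": 0, "jaw": 1}, {"x": 0, "y": 0.23, "z": 0, "rx": 0, "ry": 0, "rz": 0, "jaw": 1}, {"x": 0, "y": 0.24, "z": 0, "rx": 0, "ry": 0, "rz": 0, "jaw": 1}, {"x": 0, "y": 0, "z": 0, "rx": 0, "ry": 0, "rz": 0, "jaw": 1}]'

```text
time_s: 18.05
eef_pos: [508.0, -237.4, 38.7]
eef_rot: [[-0.998, 0.064, -0.0], [0.064, 0.998, 0.001], [0.0, 0.001, -1.0]]
wrist_force: [0.3, -0.3, 0.7]
finger_gap: 0.1
grasp_force: 0.0
```

step_arm --increments '[{"x": 0.08, "y": 0.004, "z": 0, "rx": 0, "ry": 0, "rz": 1, "jaw": 1}, {"x": 0.08, "y": 0.004, "z": 0, "rx": 0, "ry": 0, "rz": 1, "jaw": 1}, {"x": 0.08, "y": 0.004, "z": 0, "rx": 0, "ry": 0, "rz": 1, "jaw": 1}, {"x": 0.08, "y": 0.004, "z": 0, "rx": 0, "ry": 0, "rz": 1, "jaw": 1}, {"x": 0.08, "y": 0.004, "z": 0, "rx": 0, "ry": 0, "rz": 1, "jaw": 1}, {"x": 0.08, "y": 0.004, "z": 0, "rx": 0, "ry": 0, "rz": 1, "jaw": 1}, {"x": 0.08, "y": 0.004, "z": 0, "rx": 0, "ry": 0, "rz": 1, "jaw": 1}, {"x": 0.08, "y": 0.004, "z": 0, "rx": 0, "ry": 0, "rz": 1, "jaw": 1}, {"x": 0.08, "y": 0.004, "z": 0, "rx": 0, "ry": 0, "rz": 1, "jaw": 1}]'

```text
time_s: 19.18
eef_pos: [469.8, -221.4, 38.8]
eef_rot: [[-0.655, 0.755, 0.0], [0.755, 0.655, -0.001], [-0.001, -0.0, -1.0]]
wrist_force: [0.8, 0.3, 0.6]
finger_gap: -0.1
grasp_force: 0.0
```

step_arm --increments '[{"x": 0, "y": -0.25, "z": 0, "rx": 0, "ry": 0, "rz": 0, "jaw": 1}, {"x": 0, "y": -0.46, "z": 0, "rx": 0, "ry": 0, "rz": 0, "jaw": 1}, {"x": 0, "y": -0.2, "z": -0.5, "rx": 0, "ry": 0, "rz": 0, "jaw": 1}, {"x": 0, "y": -0.2, "z": -0.8, "rx": 0, "ry": 0, "rz": 0, "jaw": 1}, {"x": 0, "y": 0, "z": 0, "rx": 0, "ry": 0, "rz": 0, "jaw": 1}]'

```text
time_s: 19.8
eef_pos: [419.8, -268.3, 119.6]
eef_rot: [[-0.656, 0.754, 0.005], [0.754, 0.657, -0.005], [-0.007, 0.001, -1.0]]
wrist_force: [0.6, 0.4, -0.3]
finger_gap: 0.1
grasp_force: 0.0
```

```bash
python3 w.py; python3 st.py
python3 - <<'E'
from h import *
cv2.imwrite("pics/f4.png",np.hstack([rect(cam(n),(520,-185),60,100,2) for n in("top","scene")]))
E
```

```text
[  -0.571  512.439 -183.704    5.092]
[  -0.57   512.404 -183.775    5.991]
[  -0.57   512.633 -183.773    0.603]
[  -0.635  512.315 -183.176    5.992]
[  -0.635  512.295 -183.184    5.992]
[  -0.627  512.378 -183.115    5.097]
19.9 [ 419.31 -265.68  117.04] tilt [-0.  0. -1.] gap -0.16965750152873757 F [-0.12  0.44 -1.03]
r 123.94016194275832 ang 3.867545706268763 tool -y dir 3.8595773336642485
to start (units) [-1.16  0.89  1.29]
```

View pics/f4.png

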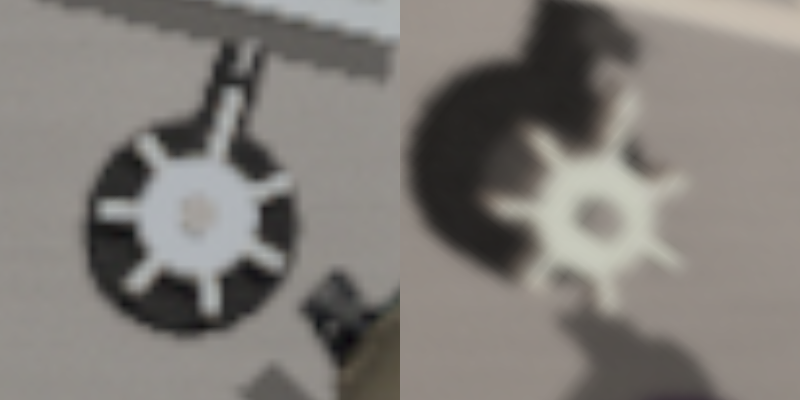

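The picture shows the long tooth ending at (233,90), in line with the blade at (243,65). The stand has not moved and the fingers are clear, so I hand it in.

```bash
python3 -c "
from plant import workorder
print(workorder.finish_job())"
```

```text
the job is handed in; nothing more can be done
None
```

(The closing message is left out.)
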